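Feel for the proud vial in the drug kit, press it level and shut the case

TASK

One of the eight vials in the open kit case has not been pushed right home and its cap stands a few millimetres prouder than the rest, too little to trust to the eye. Feel lightly across the caps with shut fingertips to find it, press that one down until it is level with its neighbours, with neither it nor any other vial sunk deeper into the foam, and then shut the case lid fully. Leave the rest of the things on the counter where they are and let go of everything.

Things in the scene. Friction and masses are not known exactly. Their poses are not given: they have to be found in the camera images.
- case: open grey polymer kit case, fixed, 280 (x) x 200 (y) x 100 high, walls 5; origin at the centre of its underside, z up; lid hinged along its +y side, carry handle and latches on -y. In it black foam with eight identical vials upright in tight holes: holes 1 to 4 at x -78, -26, +26, +78 in the row y -48, holes 5 to 8 at the same x in the row y +12 (case frame, mm)
- pocket1 (a point): point in the plane of the case rim (100 above the counter) straight above the axis of vial hole 1; axes as the case; it says nothing of the cap's height. Each vial shows a flat round cap, 22 dia, top about 14 above the foam when home
- pocket4 (a point): point in the plane of the case rim (100 above the counter) straight above the axis of vial hole 4; axes as the case; it says nothing of the cap's height. The foam does not always sit at the same depth: home caps lie anywhere from 4 to 14 below the rim (all alike within 1), the proud one 4.5 to 6.5 above them
- pocket5 (a point): point in the plane of the case rim (100 above the counter) straight above the axis of vial hole 5; axes as the case; it says nothing of the cap's height. The foam grips each vial with about 14 N of friction and no hard stop (it can go 10 mm too deep): a touch of a few N does not move it, a firmer push slides it and it stays where it is left
- pocket8 (a point): point in the plane of the case rim (100 above the counter) straight above the axis of vial hole 8; axes as the case; it says nothing of the cap's height. Only touching the caps compares their heights surely
- vial_proud (a joint): how far (m) the proud vial stands above its home height, 0.0045 to 0.0065 at the start, negative if pushed too deep. It stands in any one of the eight holes; which one is not told
- vial_seated1 (a joint): height (m) of one of the seven home vials from nominal, within 0.0005 of 0 at the start, negative when pushed deeper; which hole it stands in is not told
- vial_seated2 (a joint): height (m) of one of the seven home vials from nominal, within 0.0005 of 0 at the start, negative when pushed deeper; which hole it stands in is not told
- vial_seated3 (a joint): height (m) of one of the seven home vials from nominal, within 0.0005 of 0 at the start, negative when pushed deeper; which hole it stands in is not told
- vial_seated4 (a joint): height (m) of one of the seven home vials from nominal, within 0.0005 of 0 at the start, negative when pushed deeper; which hole it stands in is not told
- vial_seated5 (a joint): height (m) of one of the seven home vials from nominal, within 0.0005 of 0 at the start, negative when pushed deeper; which hole it stands in is not told
- vial_seated6 (a joint): height (m) of one of the seven home vials from nominal, within 0.0005 of 0 at the start, negative when pushed deeper; which hole it stands in is not told
- vial_seated7 (a joint): height (m) of one of the seven home vials from nominal, within 0.0005 of 0 at the start, negative when pushed deeper; which hole it stands in is not told
- lid (a joint): lid angle (rad): 0 shut, about 1.57 upright; starts at 1.6 to 1.8. Its stiff hinge (about 0.7 N m of friction, lid about 0.4 kg) leaves it at any angle; about 4 N at the free edge moves it
- lid_hinge (a point): middle of the lid's hinge axis, on the case's +y rim at rim height; the axis runs along the case's x; axes as the case
- lid_edge (a point): point on the lid's outer face, midway along x, 15 from its free edge (185 from the hinge axis). Lid 280 x 200 x 26 thick; shut, its underside lies in the rim plane, its outer face 26 above. Site z points out of the outer face (up when shut), y from the free edge towards the hinge
- sharps_tub: squat round orange sharps tub with snap cap, 162 dia x 116 high; loose, not part of the job; origin at the centre of its underside
- scope_handle: blue laryngoscope handle lying on its side, 31 dia x 155 long; loose, not part of the job; origin at the centre of its underside
- mask_large: clear oxygen mask cone standing rim down, 104 dia x 78 high; loose, not part of the job; origin at the centre of its underside
- mask_small: clear oxygen mask cone standing rim down, 83 dia x 78 high; loose, not part of the job; origin at the centre of its underside
- oximeter: white pulse oximeter clip, 58 x 32 x 34; loose, not part of the job; origin at the centre of its underside
- tape_roll: white tape roll lying flat, 80 dia x 25 high; loose, not part of the job; origin at the centre of its underside
- pen_torch: metal pen torch lying on its side, 15 dia x 130 long; loose, not part of the job; origin at the centre of its underside

How it is judged (in metres and radians):
On the way, in this order (a step that is already met when the one before it is completed fails the run):
1. the proud vial has been pressed level with the others (within 2 mm), with the lid still open (value of joint vial_proud between -0.002 and 0.002 m and value of joint lid above 0.5 rad), for 0.2 s.
2. the lid is shut (value of joint lid below 0.03 rad), for 0.2 s.
At the end, for the whole second after the job is handed in: The vial that stood proud is within 2 mm of home height, above or below; none of the other seven has been pushed more than 2.5 mm deep; the lid is shut (within 0.03 rad, 6 mm at its free edge). Bystanders have moved less than 30 mm (value of joint vial_proud between -0.002 and 0.002 m and value of joint each of vial_seated1, vial_seated2, vial_seated3, vial_seated4, vial_seated5, vial_seated6, vial_seated7 above -0.0025 m and value of joint lid below 0.03 rad); the robot touches nothing.
It fails at once if a bystander is knocked away (any of the seven loose things moved more than 30 mm) (distance of any of sharps_tub, scope_handle, mask_large, mask_small, oximeter, tape_roll, pen_torch from where it was at the start of the episode above 0.03 m).
It also fails if it takes over 64 s, if anything falls off the work surface, if the arm or the gripper's body presses on something with over 40 N, if the wrist force passes 120 N, or if a joint passes its speed limit or range.

ROBOT

A 6-joint arm with a two-finger parallel gripper is mounted at the origin on the work surface. World frame = base frame: x ahead of the robot, y to its left, z up, the work surface at z = 0. Lengths are in m, angles in degrees, forces in N, time in s.
With the tool pointing down it reaches from about 0.3 to 0.75 m from the base axis. Payload 8.5 kg.
Tool frame: the origin (TCP) lies midway between the tips of the shut fingers; the grasp point (between the pads) lies 19 mm behind it (env.grip_depth is the distance from the TCP to the grasp point, in m); x points along the fingers, y is the direction in which the jaws open and shut, and the axes are right-handed (so a half turn about x gives the same grasp; the last joint's range is limited). The gripper opens to 85 mm and grips with 20 to 120 N. Pads are 22 mm wide; open, the fingers measure 114 mm over their backs; the gripper's body (76 mm by 85 mm) begins 54 mm behind the grasp point. The pads swing forward as they close: fully open they stand 13 mm farther back than shut.
Start: joints at [51.148, 21.807, 74.336, -0, 83.858, -12.336], TCP at [0.246, 0.492, 0.231] pointing down, gripper open.
Joint ranges: [-178.18, 178.18], [-50.72, 133.34], [12.68, 142.11], [-81.47, 261.47], [9.98, 163.14], [-165.26, 165.26]. Speed limits (degrees/s): [136.94, 136.94, 180, 180, 180, 180].

INTERFACE

Orientations are given as a 3x3 rotation matrix whose columns are the frame's x, y, z axes.
In Python, from rig import env gives the robot as it stands.
- The arm moves only by the tool play_rows, never from a script. Its arguments are lists of equal length, an entry for each row: "travel": the shift along the world's x, y, z in cm, a list of three; "rotation": the turn, a rotation vector about the world's x, y, z in rad, a list of three; "claw": the finger opening in cm, from 0 to 8.54. A call has 1 to 12 rows; each row shifts and turns the pose as measured when the row begins; what a row does not reach is not made up. A row lasts 1/12 s, in which the tool goes at most 41.7 mm and 7.16 degrees, less where a joint would pass 70% of its speed; a pose out of reach is approached as far as the arm can. A call is refused whole if a number of a shift passes 4.17 or a number of a turn 0.125, either way. A call with a gripper value outside its range is refused whole. The fingers move at their own pace and stop on an object; "squeeze" is the grip in N (left out, the last holds). Time passes only in rows, so rows that do not move let the fingers close. It gives the time, the measured TCP pose, the force and the opening at its end, in the units of the state.
- env.observe(): the state, without advancing time (a new reading comes with each control period).
- env.get_image(name): name is "scene" or "top" or "wrist"; returns the picture (400x640x3 uint8, red, green, blue); there is no depth.
- env.camera_info(name): a dict with "vertical_fov" (degrees; the focal length in pixels is half the picture's height over the tangent of half this angle, whatever the lens; pixels are square), "cx", "cy" (the principal point, pixels), "eye" and "rotation" of the camera in the world. Camera axes: x right, y down, z forward; pixel columns grow to the right and rows downward; lengths in m; the calibration is good to about 2 mm. The wrist camera is an equidistant fisheye: a pixel r from the principal point sees the ray r / f radians off the axis. A picture is of the moment at which its call begins: read the wrist's pose just before it. camera_info takes no time and is no camera call; for the wrist camera it gives the pose at the moment of the call.
- env.close_job(): hands the job in, once; it reports no verdict.
The state is a dict: "time_s": time; "q": joint angles; "qvel": joint speeds; "joint_efforts": joint torques, N m; "position": TCP position; "tool_rot": TCP orientation; "ft_force": force on the tool from outside, world axes, zero at the start; "wrist_torque": the same for the moment, N m; "grip_width": finger opening in m.
Only numpy, scipy, OpenCV 4.12 (cv2) and the standard library are available. Lean on these libraries where they do the work, as an engineer would, in place of code of your own. Each camera call takes 0.05 s, during which the arm holds its last target.

## Working session

There is one attempt and no reset: what is moved stays moved. The work goes in short steps, Python scripts to look and compute and a tool call to move; the robot and the scene stay as the last step left them, time stands still between calls to the robot, and variables do not carry over. Pictures are saved under pics/ and viewed, and the job is handed in when it is done.

Besides the shell and the picture viewer there is one more tool, called after "Request:" by a JSON object that holds its "fn" and its "kwargs". play_rows: Moves the arm, as the interface text tells. Its arguments: {"type":"object","properties":{"travel":{"type":"array","items":{"type":"array","items":{"type":"number"}}},"rotation":{"type":"array","items":{"type":"array","items":{"type":"number"}}},"claw":{"type":"array","items":{"type":"number"}},"squeeze":{"type":"number"}},"required":["travel","rotation","claw"]}

```bash
mkdir -p pics; ls; python3 - <<'E'
from rig import env
import cv2
for n in ("scene","top"):
    im=env.get_image(n); cv2.imwrite(f"pics/{n}0.png",im[:,:,::-1])
    print(n,env.camera_info(n))
s=env.observe(); print(s)
E
```

```text
pics
scene {'vertical_fov': 43.23058671693259, 'cx': 316.2475492904025, 'cy': 189.71065950952544, 'eye': array([ 1.24027706, -0.27121157,  1.10877677]), 'rotation': array([[ 0.42414124,  0.73928341, -0.5230337 ],
       [ 0.90558918, -0.34399539,  0.24814392],
       [ 0.0035275 , -0.57890173, -0.81538969]])}
top {'vertical_fov': 50.29852669208093, 'cx': 316.91838065989606, 'cy': 200.29792021059447, 'eye': array([0.46031847, 0.02150837, 1.13104571]), 'rotation': array([[-0.00681595, -0.99154327,  0.12959742],
       [-0.99986679,  0.00867977,  0.01382223],
       [-0.01483021, -0.12948594, -0.99147035]])}
{'time_s': 0.1, 'q': array([ 5.11490009e+01,  2.18381927e+01,  7.43805000e+01, -1.12602311e-03,
        8.38581608e+01, -1.23359300e+01]), 'qvel': array([ 0.07082443, -0.11314259, -0.1004057 ,  0.0091317 , -0.01653825,
        0.02328628]), 'joint_efforts': array([ 4.75779481e-03, -4.49216759e+01, -2.31655294e+01, -1.42994722e-04,
        3.64164487e-03, -1.96810504e-05]), 'position': array([0.24537289, 0.49193018, 0.23076303]), 'tool_rot': array([[-8.26204750e-04,  4.46430734e-01,  8.94817812e-01],
       [-1.05687004e-03,  8.94817228e-01, -4.46431418e-01],
       [-9.99999100e-01, -1.31454989e-03, -2.67482979e-04]]), 'ft_force': array([-0.83859462, -0.20831036, -0.32196714]), 'wrist_torque': array([ 0.0256839 ,  0.02256021, -0.00367653]), 'grip_width': 0.08515714004869145}
```

View pics/scene0.png

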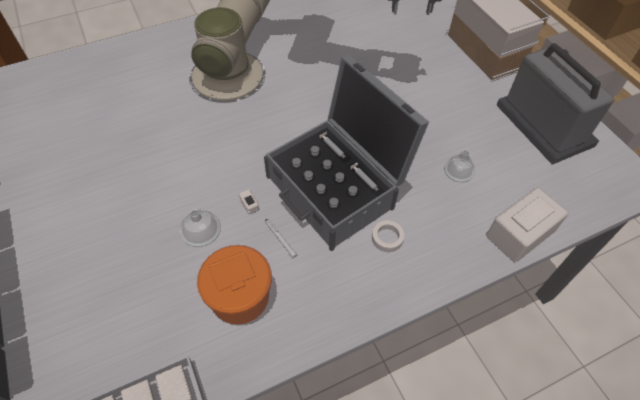

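View pics/top0.png

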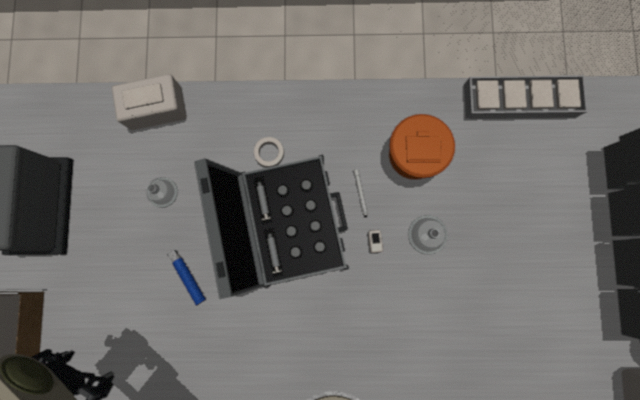

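```bash
python3 - <<'E'
import cv2
a=cv2.imread("pics/top0.png")[140:310,180:380]
cv2.imwrite("pics/topc.png",cv2.resize(a,None,fx=4,fy=3.5,interpolation=cv2.INTER_CUBIC)[:600])
b=cv2.imread("pics/scene0.png")[55:250,255:440]
cv2.imwrite("pics/scenec.png",cv2.resize(b,None,fx=3,fy=3,interpolation=cv2.INTER_CUBIC))
E
```

```text
(no output)
```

View pics/topc.png

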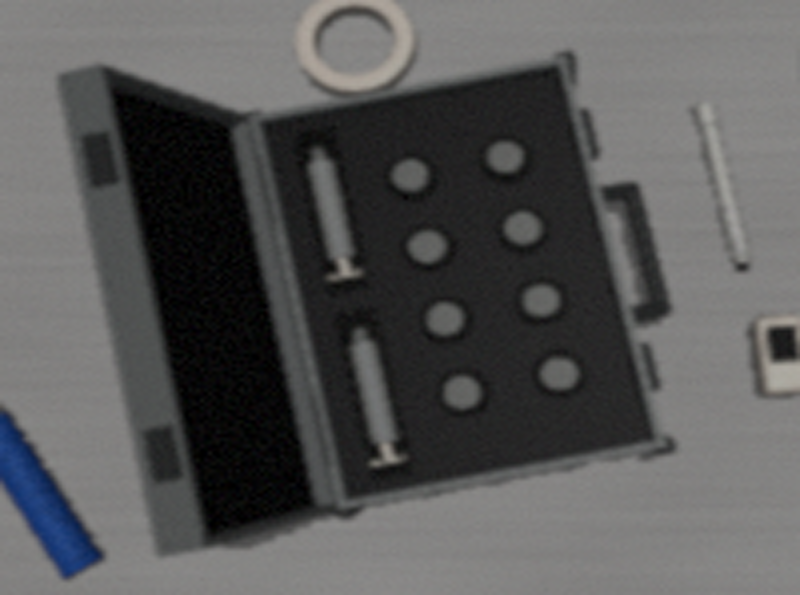

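View pics/scenec.png

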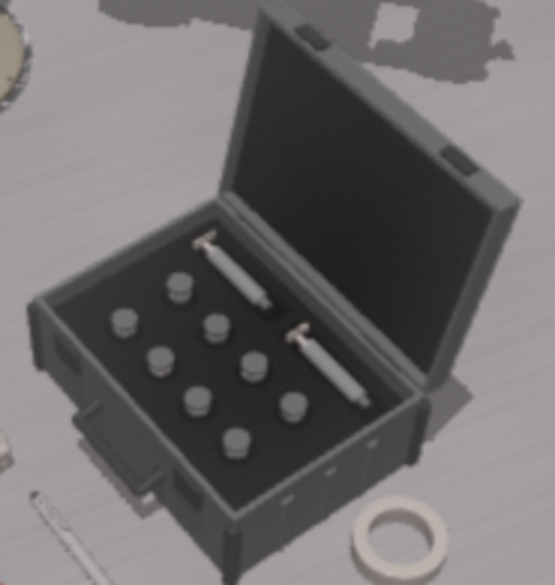

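```bash
cat > h.py <<'E'
import numpy as np
from rig import env
def proj(n,P):
    c=env.camera_info(n);f=200/np.tan(np.radians(c['vertical_fov']/2))
    p=(np.asarray(P)-c['eye'])@c['rotation']
    return np.c_[f*p[:,0]/p[:,2]+c['cx'],f*p[:,1]/p[:,2]+c['cy']]
H=np.array([[x,y] for y in(-48,12) for x in(-78,-26,26,78)])/1000.
E
python3 - <<'E'
from h import *
from scipy.optimize import least_squares
T=np.array([(559,373),(541,300),(523,228),(506,157),(463,392),(445,319),(428,246),(411,175)])
S=np.array([(125,322),(160,361),(198,401),(237,442),(180,287),(217,327),(254,366),(293,407)])
T=(T+.5)/[4,3.5]-.5+[180,140]; S=(S+.5)/3-.5+[255,55]
def pts(p):
    c,s=np.cos(p[2]),np.sin(p[2])
    return np.c_[H@np.array([[c,s],[-s,c]])+p[:2],np.full(8,p[3])]
for use in ("both","top"):
    def r(p):
        a=(proj("top",pts(p))-T).ravel()
        return np.r_[a,(proj("scene",pts(p))-S).ravel()] if use=="both" else np.r_[a,1000*(p[3]-.091)]
    o=least_squares(r,[.4,.05,0.1,.09]);print(use,o.x,np.degrees(o.x[2]),np.abs(o.fun).max())
    print(np.round(pts(o.x),4))
    if use=="both": print(np.round(o.fun.reshape(2,8,2),2))
E
```

```text
both [0.55013651 0.09342656 0.20662575 0.08738306] 11.838783636655197 0.8289360806342927
[[0.4836 0.0304 0.0874]
 [0.5345 0.0411 0.0874]
 [0.5854 0.0518 0.0874]
 [0.6363 0.0624 0.0874]
 [0.4713 0.0892 0.0874]
 [0.5222 0.0998 0.0874]
 [0.5731 0.1105 0.0874]
 [0.624  0.1212 0.0874]]
[[[ 0.16  0.09]
  [ 0.16  0.11]
  [ 0.2   0.11]
  [ 0.06  0.09]
  [ 0.08 -0.08]
  [ 0.23 -0.11]
  [ 0.18  0.13]
  [ 0.18  0.06]]

 [[ 0.03 -0.11]
  [ 0.32 -0.24]
  [ 0.06 -0.21]
  [-0.04  0.01]
  [ 0.29  0.83]
  [ 0.06 -0.04]
  [ 0.29 -0.1 ]
  [ 0.33 -0.33]]]
top [0.54992902 0.09362046 0.20722831 0.09098971] 11.87330769520524 0.12728999278181163
[[0.4835 0.0306 0.091 ]
 [0.5344 0.0413 0.091 ]
 [0.5852 0.052  0.091 ]
 [0.6361 0.0627 0.091 ]
 [0.4711 0.0893 0.091 ]
 [0.522  0.1    0.091 ]
 [0.5729 0.1107 0.091 ]
 [0.6238 0.1214 0.091 ]]
```

Request:
{"fn": "play_rows", "kwargs": {"travel": [[0, -1, 3.2], [0, -1, 3.2], [0, -1, 3.2], [0, -1, 3.2], [0.5, -3, 0.5], [0.5, -3.5, 0], [0.5, -3.5, 0], [0.5, -3.5, 0], [0.5, -3.5, 0], [0.5, -3.5, 0], [0.5, -3.5, 0], [0.5, -3, 0]], "rotation": [[0, 0, 0], [0, 0, 0], [0, 0, 0], [0, 0, 0], [0, 0, 0], [0, 0, 0], [0, 0, 0], [0, 0, 0], [0, 0, 0], [0, 0, 0], [0, 0, 0], [0, 0, 0]], "claw": [0, 0, 0, 0, 0, 0, 0, 0, 0, 0, 0, 0], "squeeze": 20}}

```text
time_s: 1.1
position: [0.2809, 0.1717, 0.3639]
tool_rot: [[-0.007, 0.437, 0.899], [-0.009, 0.899, -0.437], [-1.0, -0.012, -0.002]]
ft_force: [0.5, -0.2, 0.1]
grip_width: -0.0001
```

Request:
{"fn": "play_rows", "kwargs": {"travel": [[2.9, -2, 0], [2.9, -2, 0], [2.9, -2, 0], [2.9, -2, 0], [2.9, -2, 0], [2.9, -2, 0], [2.9, -2, -2], [0, 0, -4], [0, 0, -4], [0, 0, -4], [0, 0, -4], [0, 0, -3]], "rotation": [[0, 0, 0], [0, 0, 0], [0, 0, 0], [0, 0, 0], [0, 0, 0], [0, 0, 0], [0, 0, 0], [0, 0, 0], [0, 0, 0], [0, 0, 0], [0, 0, 0], [0, 0, 0]], "claw": [0, 0, 0, 0, 0, 0, 0, 0, 0, 0, 0, 0]}}

```text
time_s: 2.1
position: [0.4916, 0.0151, 0.1498]
tool_rot: [[0.007, 0.446, 0.895], [-0.012, 0.895, -0.446], [-1.0, -0.007, 0.012]]
ft_force: [0.6, -0.2, -0.3]
grip_width: 0.0004
```

```bash
python3 - <<'E'
from h import *
import cv2
o=env.observe();print(o['position'],o['tool_rot'],o['ft_force'],o['q'])
cv2.imwrite("pics/w1.png",env.get_image("wrist")[:,:,::-1])
E
```

```text
[0.4916136  0.01514554 0.14976486] [[ 0.00723504  0.44638613  0.89481119]
 [-0.01179973  0.89481042 -0.44629034]
 [-0.99990421 -0.0073296   0.01174122]] [ 0.64845819 -0.24818899 -0.31152302] [-11.74559261  20.52328292  91.26876177  -0.62438399  67.66563221
 -75.0006915 ]
```

View pics/w1.png

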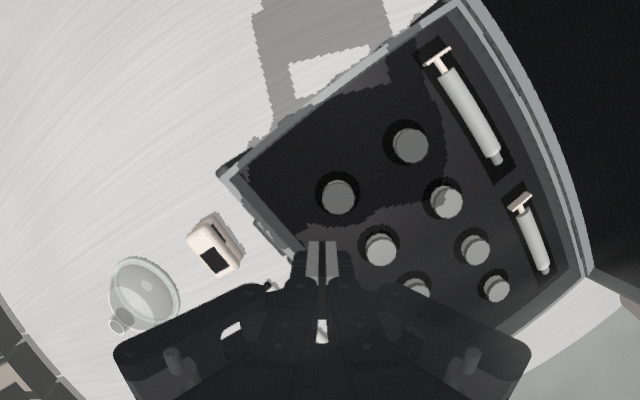

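Request:
{"fn": "play_rows", "kwargs": {"travel": [[-0.81, 1.54, 0], [0, 0, -2], [0, 0, -1.5], [0, 0, -0.5], [0, 0, 0], [0, 0, 0]], "rotation": [[0.012, 0.007, 0], [0, 0, 0], [0, 0, 0], [0, 0, 0], [0, 0, 0], [0, 0, 0]], "claw": [0, 0, 0, 0, 0, 0]}}

```text
time_s: 2.65
position: [0.481, 0.0315, 0.105]
tool_rot: [[-0.014, 0.447, 0.895], [0.003, 0.895, -0.447], [-1.0, -0.003, -0.014]]
ft_force: [0.2, 0.8, 0.2]
grip_width: 0.0001
```

Request:
{"fn": "play_rows", "kwargs": {"travel": [[0.2, -0.1, 0], [0, 0, -0.1], [0, 0, -0.1], [0, 0, -0.1], [0, 0, -0.1], [0, 0, -0.1], [0, 0, -0.1]], "rotation": [[0.003, -0.012, 0], [0, 0, 0], [0, 0, 0], [0, 0, 0], [0, 0, 0], [0, 0, 0], [0, 0, 0]], "claw": [0, 0, 0, 0, 0, 0, 0]}}

```text
time_s: 3.23
position: [0.4853, 0.0298, 0.1027]
tool_rot: [[0.007, 0.447, 0.895], [0.005, 0.895, -0.447], [-1.0, 0.008, 0.004]]
ft_force: [-0.1, 0.3, -0.0]
grip_width: 0.0003
```

Request:
{"fn": "play_rows", "kwargs": {"travel": [[-0.1, 0, -0.1], [0, 0, -0.1], [0, 0, -0.1], [0, 0, -0.1], [0, 0, -0.1], [0, 0, -0.1], [0, 0, -0.1], [0, 0, -0.1]], "rotation": [[0, 0.005, 0], [0, 0, 0], [0, 0, 0], [0, 0, 0], [0, 0, 0], [0, 0, 0], [0, 0, 0], [0, 0, 0]], "claw": [0, 0, 0, 0, 0, 0, 0, 0]}}

```text
time_s: 3.9
position: [0.4841, 0.0298, 0.094]
tool_rot: [[0.001, 0.447, 0.895], [0.005, 0.895, -0.447], [-1.0, 0.005, -0.002]]
ft_force: [-4.0, 1.1, 14.1]
grip_width: -0.0001
```

Request:
{"fn": "play_rows", "kwargs": {"travel": [[0, 0, 0.3], [0, 0, 0]], "rotation": [[0, 0, 0], [0, 0, 0]], "claw": [0, 0]}}

```text
time_s: 4.07
position: [0.4841, 0.0299, 0.0971]
tool_rot: [[0.001, 0.447, 0.895], [0.005, 0.895, -0.447], [-1.0, 0.005, -0.001]]
ft_force: [1.2, -0.4, -0.0]
grip_width: -0.0
```

Request:
{"fn": "play_rows", "kwargs": {"travel": [[0, 0, -0.05], [0, 0, -0.05]], "rotation": [[0, 0, 0], [0, 0, 0]], "claw": [0, 0]}}

```text
time_s: 4.23
position: [0.4842, 0.0298, 0.0962]
tool_rot: [[0.001, 0.447, 0.895], [0.005, 0.895, -0.447], [-1.0, 0.005, -0.001]]
ft_force: [-0.2, -0.8, -0.2]
grip_width: -0.0002
```

Request:
{"fn": "play_rows", "kwargs": {"travel": [[0, 0, -0.05]], "rotation": [[0, 0, 0]], "claw": [0]}}

```text
time_s: 4.32
position: [0.4842, 0.0298, 0.0956]
tool_rot: [[0.001, 0.447, 0.895], [0.005, 0.895, -0.447], [-1.0, 0.005, -0.001]]
ft_force: [0.5, 0.5, 0.4]
grip_width: -0.0001
```

Request:
{"fn": "play_rows", "kwargs": {"travel": [[0, 0, -0.04]], "rotation": [[0, 0, 0]], "claw": [0]}}

```text
time_s: 4.4
position: [0.4841, 0.0299, 0.095]
tool_rot: [[0.001, 0.447, 0.895], [0.005, 0.895, -0.447], [-1.0, 0.005, -0.001]]
ft_force: [0.0, -0.5, 0.1]
grip_width: 0.0002
```

Request:
{"fn": "play_rows", "kwargs": {"travel": [[0, 0, -0.04]], "rotation": [[0, 0, 0]], "claw": [0]}}

```text
time_s: 4.48
position: [0.4841, 0.0298, 0.0944]
tool_rot: [[0.001, 0.447, 0.895], [0.005, 0.895, -0.447], [-1.0, 0.005, -0.002]]
ft_force: [0.5, 0.3, 0.6]
grip_width: -0.0002
```

Request:
{"fn": "play_rows", "kwargs": {"travel": [[0, 0, -0.04]], "rotation": [[0, 0, 0]], "claw": [0]}}

```text
time_s: 4.57
position: [0.4841, 0.0298, 0.094]
tool_rot: [[0.001, 0.447, 0.895], [0.005, 0.895, -0.447], [-1.0, 0.005, -0.002]]
ft_force: [-2.3, 0.6, 8.6]
grip_width: 0.0003
```

Request:
{"fn": "play_rows", "kwargs": {"travel": [[0, 0, 1.2], [2.5, 0.57, 0], [2.5, 0.57, 0], [0, 0, 0], [0, 0, 0]], "rotation": [[0, 0, 0], [0, 0, 0], [0, 0, 0], [0, 0, 0], [0, 0, 0]], "claw": [0, 0, 0, 0, 0]}}

```text
time_s: 4.98
position: [0.5351, 0.0417, 0.1062]
tool_rot: [[-0.001, 0.447, 0.894], [0.006, 0.894, -0.447], [-1.0, 0.005, -0.003]]
ft_force: [-0.8, 0.4, -0.3]
grip_width: 0.0001
```

Request:
{"fn": "play_rows", "kwargs": {"travel": [[0, 0, -0.2], [0, 0, -0.1], [0, 0, -0.04], [0, 0, -0.04], [0, 0, -0.04], [0, 0, -0.04], [0, 0, -0.04], [0, 0, -0.04], [0, 0, -0.04]], "rotation": [[0, 0, 0], [0, 0, 0], [0, 0, 0], [0, 0, 0], [0, 0, 0], [0, 0, 0], [0, 0, 0], [0, 0, 0], [0, 0, 0]], "claw": [0, 0, 0, 0, 0, 0, 0, 0, 0]}}

```text
time_s: 5.73
position: [0.532, 0.0413, 0.0994]
tool_rot: [[-0.004, 0.448, 0.894], [0.006, 0.894, -0.448], [-1.0, 0.004, -0.006]]
ft_force: [1.2, -0.5, 0.2]
grip_width: 0.0002
```

Request:
{"fn": "play_rows", "kwargs": {"travel": [[0.15, 0, -0.04], [0.05, 0, -0.04], [0, 0, -0.04], [0, 0, -0.04], [0, 0, -0.04], [0, 0, -0.04]], "rotation": [[0, -0.004, 0], [0, 0, 0], [0, 0, 0], [0, 0, 0], [0, 0, 0], [0, 0, 0]], "claw": [0, 0, 0, 0, 0, 0]}}

```text
time_s: 6.23
position: [0.5343, 0.0413, 0.0968]
tool_rot: [[0.001, 0.448, 0.894], [0.006, 0.894, -0.448], [-1.0, 0.006, -0.002]]
ft_force: [0.1, 1.6, 0.5]
grip_width: -0.0
```

Request:
{"fn": "play_rows", "kwargs": {"travel": [[0, 0, -0.04], [0, 0, -0.04], [0, 0, -0.04], [0, 0, -0.04]], "rotation": [[0, 0, 0], [0, 0, 0], [0, 0, 0], [0, 0, 0]], "claw": [0, 0, 0, 0]}}

```text
time_s: 6.57
position: [0.5343, 0.0413, 0.095]
tool_rot: [[0.001, 0.448, 0.894], [0.006, 0.894, -0.448], [-1.0, 0.006, -0.002]]
ft_force: [-0.8, -0.5, 0.6]
grip_width: 0.0004
```

Request:
{"fn": "play_rows", "kwargs": {"travel": [[0, 0, -0.04], [0, 0, -0.04]], "rotation": [[0, 0, 0], [0, 0, 0]], "claw": [0, 0]}}

```text
time_s: 6.73
position: [0.5343, 0.0413, 0.0942]
tool_rot: [[0.001, 0.448, 0.894], [0.006, 0.894, -0.448], [-1.0, 0.006, -0.002]]
ft_force: [-0.7, 1.0, 7.0]
grip_width: 0.0005
```

Request:
{"fn": "play_rows", "kwargs": {"travel": [[0, 0, -0.03]], "rotation": [[0, 0, 0]], "claw": [0]}}

```text
time_s: 6.82
position: [0.5343, 0.0413, 0.0942]
tool_rot: [[0.001, 0.448, 0.894], [0.006, 0.894, -0.448], [-1.0, 0.006, -0.002]]
ft_force: [-1.8, 1.0, 7.4]
grip_width: -0.0
```

Request:
{"fn": "play_rows", "kwargs": {"travel": [[0, 0, 1.3], [2.55, 0.53, 0], [2.55, 0.53, 0], [0, 0, 0], [0, 0, -0.2], [0, 0, -0.1], [0, 0, -0.04], [0, 0, -0.04], [0, 0, -0.04]], "rotation": [[0, 0, 0], [0, 0, 0], [0, 0, 0], [0, 0, 0], [0, 0, 0], [0, 0, 0], [0, 0, 0], [0, 0, 0], [0, 0, 0]], "claw": [0, 0, 0, 0, 0, 0, 0, 0, 0]}}

```text
time_s: 7.57
position: [0.5843, 0.0522, 0.1025]
tool_rot: [[-0.003, 0.448, 0.894], [0.006, 0.894, -0.448], [-1.0, 0.004, -0.005]]
ft_force: [-0.1, -0.0, 0.4]
grip_width: -0.0
```

Request:
{"fn": "play_rows", "kwargs": {"travel": [[0, 0, -0.04], [0, 0, -0.04], [0, 0, -0.04], [0, 0, -0.04], [0, 0, -0.04]], "rotation": [[0, 0, 0], [0, 0, 0], [0, 0, 0], [0, 0, 0], [0, 0, 0]], "claw": [0, 0, 0, 0, 0]}}

```text
time_s: 7.98
position: [0.5833, 0.0519, 0.1007]
tool_rot: [[-0.003, 0.449, 0.894], [0.006, 0.894, -0.449], [-1.0, 0.004, -0.005]]
ft_force: [0.3, -0.1, -0.3]
grip_width: 0.0001
```

Request:
{"fn": "play_rows", "kwargs": {"travel": [[0.1, 0, -0.04], [0.05, 0, -0.04], [0, 0, -0.04], [0, 0, -0.04], [0, 0, -0.04], [0, 0, -0.04], [0, 0, -0.04], [0, 0, -0.04], [0, 0, -0.04], [0, 0, -0.04], [0, 0, -0.04], [0, 0, -0.04]], "rotation": [[0, -0.003, 0], [0, 0, 0], [0, 0, 0], [0, 0, 0], [0, 0, 0], [0, 0, 0], [0, 0, 0], [0, 0, 0], [0, 0, 0], [0, 0, 0], [0, 0, 0], [0, 0, 0]], "claw": [0, 0, 0, 0, 0, 0, 0, 0, 0, 0, 0, 0]}}

```text
time_s: 8.98
position: [0.5851, 0.0519, 0.0953]
tool_rot: [[0.001, 0.449, 0.894], [0.006, 0.894, -0.449], [-1.0, 0.006, -0.002]]
ft_force: [-0.2, 0.1, 0.4]
grip_width: 0.0002
```

Request:
{"fn": "play_rows", "kwargs": {"travel": [[0, 0, 1.2], [2.55, 0.53, 0], [2.55, 0.53, 0], [0, 0, 0], [0, 0, -0.2], [0, 0, -0.1], [0, 0, -0.04], [0, 0, -0.04], [0, 0, -0.04], [0.05, 0, -0.04], [0, 0, -0.04], [0, 0, -0.04]], "rotation": [[0, 0, 0], [0, 0, 0], [0, 0, 0], [0, 0, 0], [0, 0, 0], [0, 0, 0], [0, 0, 0], [0, 0, 0], [0, 0, 0], [0, 0, 0], [0, 0, 0], [0, 0, 0]], "claw": [0, 0, 0, 0, 0, 0, 0, 0, 0, 0, 0, 0]}}

```text
time_s: 9.98
position: [0.6347, 0.0625, 0.1015]
tool_rot: [[-0.004, 0.45, 0.893], [0.006, 0.893, -0.449], [-1.0, 0.004, -0.006]]
ft_force: [-0.6, -0.1, 0.4]
grip_width: -0.0002
```

Request:
{"fn": "play_rows", "kwargs": {"travel": [[0.05, 0, -0.04], [0, 0, -0.04], [0, 0, -0.04], [0, 0, -0.04], [0, 0, -0.04], [0, 0, -0.04], [0, 0, -0.04], [0, 0, -0.04], [0, 0, -0.04], [0, 0, -0.04], [0, 0, -0.04]], "rotation": [[0, 0, 0], [0, 0, 0], [0, 0, 0], [0, 0, 0], [0, 0, 0], [0, 0, 0], [0, 0, 0], [0, 0, 0], [0, 0, 0], [0, 0, 0], [0, 0, 0]], "claw": [0, 0, 0, 0, 0, 0, 0, 0, 0, 0, 0]}}

```text
time_s: 10.9
position: [0.6352, 0.0625, 0.0968]
tool_rot: [[-0.004, 0.45, 0.893], [0.006, 0.893, -0.45], [-1.0, 0.004, -0.006]]
ft_force: [-0.4, 0.3, -0.1]
grip_width: 0.0001
```

Request:
{"fn": "play_rows", "kwargs": {"travel": [[0, 0, 1.0], [-0.55, 2.94, 0], [-0.55, 2.94, 0], [0, 0, 0], [0, 0, -0.2], [0, 0, -0.1], [0, 0, -0.04], [0, 0, -0.04], [0, 0, -0.04], [0, 0, -0.04], [0, 0, -0.04], [0, 0, -0.04]], "rotation": [[0, 0, 0], [0, 0, 0], [0, 0, 0], [0, 0, 0], [0, 0, 0], [0, 0, 0], [0, 0, 0], [0, 0, 0], [0, 0, 0], [0, 0, 0], [0, 0, 0], [0, 0, 0]], "claw": [0, 0, 0, 0, 0, 0, 0, 0, 0, 0, 0, 0]}}

```text
time_s: 11.9
position: [0.6258, 0.1188, 0.1053]
tool_rot: [[-0.0, 0.454, 0.891], [0.006, 0.891, -0.454], [-1.0, 0.005, -0.003]]
ft_force: [0.1, -0.1, 0.5]
grip_width: 0.0
```

Request:
{"fn": "play_rows", "kwargs": {"travel": [[0.1, 0, -0.04], [0, 0, -0.04], [0, 0, -0.04], [0, 0, -0.04], [0, 0, -0.04], [0, 0, -0.04], [0, 0, -0.04], [0, 0, -0.04], [0, 0, -0.04], [0, 0, -0.04], [0, 0, -0.04]], "rotation": [[0, -0.004, 0], [0, 0, 0], [0, 0, 0], [0, 0, 0], [0, 0, 0], [0, 0, 0], [0, 0, 0], [0, 0, 0], [0, 0, 0], [0, 0, 0], [0, 0, 0]], "claw": [0, 0, 0, 0, 0, 0, 0, 0, 0, 0, 0]}}

```text
time_s: 12.82
position: [0.6269, 0.1187, 0.1003]
tool_rot: [[0.004, 0.454, 0.891], [0.006, 0.891, -0.454], [-1.0, 0.007, 0.001]]
ft_force: [-0.0, -0.6, -0.1]
grip_width: -0.0002
```

Request:
{"fn": "play_rows", "kwargs": {"travel": [[-0.2, 0.2, -0.04], [0, 0, -0.04], [0, 0, -0.04], [0, 0, -0.04], [0, 0, -0.04], [0, 0, -0.04], [0, 0, -0.04], [0, 0, -0.04], [0, 0, -0.04]], "rotation": [[0, 0, 0], [0, 0, 0], [0, 0, 0], [0, 0, 0], [0, 0, 0], [0, 0, 0], [0, 0, 0], [0, 0, 0], [0, 0, 0]], "claw": [0, 0, 0, 0, 0, 0, 0, 0, 0]}}

```text
time_s: 13.57
position: [0.6247, 0.1209, 0.0963]
tool_rot: [[0.004, 0.454, 0.891], [0.006, 0.891, -0.454], [-1.0, 0.007, 0.001]]
ft_force: [-0.3, -0.5, -0.4]
grip_width: -0.0002
```

Hole 8 is home. On to hole 7 at (0.573, 0.1106).

Request:
{"fn": "play_rows", "kwargs": {"travel": [[0, 0, 1.0], [-2.6, -0.53, 0], [-2.6, -0.53, 0], [0, 0, 0], [0, 0, -0.2], [0, 0, -0.1], [0, 0, -0.04], [0, 0, -0.04], [0, 0, -0.04], [0, 0, -0.04], [0, 0, -0.04], [0, 0, -0.04]], "rotation": [[0, 0, 0], [0, 0, 0], [0, 0, 0], [0, 0, 0], [0, 0, 0], [0, 0, 0], [0, 0, 0], [0, 0, 0], [0, 0, 0], [0, 0, 0], [0, 0, 0], [0, 0, 0]], "claw": [0, 0, 0, 0, 0, 0, 0, 0, 0, 0, 0, 0]}}

```text
time_s: 14.57
position: [0.5754, 0.1103, 0.104]
tool_rot: [[0.01, 0.454, 0.891], [0.006, 0.891, -0.454], [-1.0, 0.01, 0.006]]
ft_force: [-0.7, -0.2, -0.3]
grip_width: -0.0002
```

Request:
{"fn": "play_rows", "kwargs": {"travel": [[0, 0, -0.04], [0, 0, -0.04], [0, 0, -0.04], [0, 0, -0.04], [0, 0, -0.04], [0, 0, -0.04], [0, 0, -0.04], [0, 0, -0.04], [0, 0, -0.04], [0, 0, -0.04], [0, 0, -0.04]], "rotation": [[0, 0, 0], [0, 0, 0], [0, 0, 0], [0, 0, 0], [0, 0, 0], [0, 0, 0], [0, 0, 0], [0, 0, 0], [0, 0, 0], [0, 0, 0], [0, 0, 0]], "claw": [0, 0, 0, 0, 0, 0, 0, 0, 0, 0, 0]}}

```text
time_s: 15.48
position: [0.5754, 0.1103, 0.099]
tool_rot: [[0.01, 0.454, 0.891], [0.006, 0.891, -0.454], [-1.0, 0.01, 0.006]]
ft_force: [0.9, 0.0, -0.1]
grip_width: -0.0
```

Request:
{"fn": "play_rows", "kwargs": {"travel": [[-0.2, 0, -0.04], [0, 0, -0.04], [0, 0, -0.04], [0, 0, -0.04], [0, 0, -0.04], [0, 0, -0.04]], "rotation": [[-0.005, 0.01, 0], [0, 0, 0], [0, 0, 0], [0, 0, 0], [0, 0, 0], [0, 0, 0]], "claw": [0, 0, 0, 0, 0, 0]}}

```text
time_s: 15.98
position: [0.5732, 0.1103, 0.0963]
tool_rot: [[-0.002, 0.454, 0.891], [0.0, 0.891, -0.454], [-1.0, -0.0, -0.001]]
ft_force: [-0.3, 0.8, -0.5]
grip_width: -0.0001
```

Request:
{"fn": "play_rows", "kwargs": {"travel": [[0, 0, 1.0], [-2.55, -0.53, 0], [-2.55, -0.53, 0], [0, 0, 0], [0, 0, -0.2], [0, 0, -0.1], [0, 0, -0.04], [0, 0, -0.04], [0, 0, -0.04], [0, 0, -0.04], [0, 0, -0.04], [0, 0, -0.04]], "rotation": [[0, 0, 0], [0, 0, 0], [0, 0, 0], [0, 0, 0], [0, 0, 0], [0, 0, 0], [0, 0, 0], [0, 0, 0], [0, 0, 0], [0, 0, 0], [0, 0, 0], [0, 0, 0]], "claw": [0, 0, 0, 0, 0, 0, 0, 0, 0, 0, 0, 0]}}

```text
time_s: 16.98
position: [0.525, 0.0996, 0.1041]
tool_rot: [[0.004, 0.454, 0.891], [0.0, 0.891, -0.454], [-1.0, 0.002, 0.004]]
ft_force: [-0.5, -0.3, -0.1]
grip_width: 0.0
```

Request:
{"fn": "play_rows", "kwargs": {"travel": [[-0.1, 0, -0.04], [0, 0, -0.04], [0, 0, -0.04], [0, 0, -0.04], [0, 0, -0.04], [0, 0, -0.04], [0, 0, -0.04], [0, 0, -0.04], [0, 0, -0.04], [0, 0, -0.04], [0, 0, -0.04]], "rotation": [[0, 0, 0], [0, 0, 0], [0, 0, 0], [0, 0, 0], [0, 0, 0], [0, 0, 0], [0, 0, 0], [0, 0, 0], [0, 0, 0], [0, 0, 0], [0, 0, 0]], "claw": [0, 0, 0, 0, 0, 0, 0, 0, 0, 0, 0]}}

```text
time_s: 17.9
position: [0.5239, 0.0996, 0.0991]
tool_rot: [[0.004, 0.454, 0.891], [0.0, 0.891, -0.454], [-1.0, 0.002, 0.003]]
ft_force: [-0.3, 0.2, 0.7]
grip_width: -0.0001
```

Request:
{"fn": "play_rows", "kwargs": {"travel": [[-0.15, 0, -0.04], [0, 0, -0.04], [0, 0, -0.04], [0, 0, -0.04], [0, 0, -0.04], [0, 0, -0.04]], "rotation": [[0, 0.004, 0], [0, 0, 0], [0, 0, 0], [0, 0, 0], [0, 0, 0], [0, 0, 0]], "claw": [0, 0, 0, 0, 0, 0]}}

```text
time_s: 18.4
position: [0.5223, 0.0997, 0.0964]
tool_rot: [[-0.0, 0.454, 0.891], [0.0, 0.891, -0.454], [-1.0, 0.0, -0.0]]
ft_force: [-0.8, -0.4, -0.3]
grip_width: -0.0003
```

Request:
{"fn": "play_rows", "kwargs": {"travel": [[0, 0, 1.0], [-2.55, -0.53, 0], [-2.55, -0.53, 0], [-0.2, 0, 0], [0, 0, -0.1], [0, 0, -0.1], [0, 0, -0.04], [0, 0, -0.04], [0, 0, -0.04], [0, 0, -0.04], [0, 0, -0.04], [0, 0, -0.04]], "rotation": [[0, 0, 0], [0, 0, 0], [0, 0, 0], [0, 0, 0], [0, 0, 0], [0, 0, 0], [0, 0, 0], [0, 0, 0], [0, 0, 0], [0, 0, 0], [0, 0, 0], [0, 0, 0]], "claw": [0, 0, 0, 0, 0, 0, 0, 0, 0, 0, 0, 0]}}

```text
time_s: 19.4
position: [0.4723, 0.089, 0.1053]
tool_rot: [[0.006, 0.454, 0.891], [0.0, 0.891, -0.454], [-1.0, 0.003, 0.005]]
ft_force: [0.3, 0.6, 0.2]
grip_width: 0.0
```

Request:
{"fn": "play_rows", "kwargs": {"travel": [[0, 0, -0.04], [0, 0, -0.04], [0, 0, -0.04], [0, 0, -0.04], [0, 0, -0.04], [0, 0, -0.04], [0, 0, -0.04], [0, 0, -0.04], [0, 0, -0.04]], "rotation": [[0, 0, 0], [0, 0, 0], [0, 0, 0], [0, 0, 0], [0, 0, 0], [0, 0, 0], [0, 0, 0], [0, 0, 0], [0, 0, 0]], "claw": [0, 0, 0, 0, 0, 0, 0, 0, 0]}}

```text
time_s: 20.15
position: [0.4723, 0.089, 0.1011]
tool_rot: [[0.005, 0.454, 0.891], [0.0, 0.891, -0.454], [-1.0, 0.002, 0.005]]
ft_force: [-0.4, 1.2, -0.2]
grip_width: 0.0004
```

Request:
{"fn": "play_rows", "kwargs": {"travel": [[0, 0, -0.04], [0, 0, -0.04], [0, 0, -0.04]], "rotation": [[0, 0.005, 0], [0, 0, 0], [0, 0, 0]], "claw": [0, 0, 0]}}

```text
time_s: 20.4
position: [0.4723, 0.089, 0.0998]
tool_rot: [[-0.0, 0.454, 0.891], [0.0, 0.891, -0.454], [-1.0, -0.0, -0.0]]
ft_force: [-0.4, -0.0, 0.2]
grip_width: -0.0002
```

Request:
{"fn": "play_rows", "kwargs": {"travel": [[0, 0, -0.04], [0, 0, -0.04], [0, 0, -0.04]], "rotation": [[0, 0, 0], [0, 0, 0], [0, 0, 0]], "claw": [0, 0, 0]}}

```text
time_s: 20.65
position: [0.4724, 0.089, 0.0993]
tool_rot: [[0.0, 0.454, 0.891], [-0.0, 0.891, -0.454], [-1.0, 0.0, 0.0]]
ft_force: [-2.4, 0.5, 7.4]
grip_width: 0.0
```

Request:
{"fn": "play_rows", "kwargs": {"travel": [[0, 0, -0.1], [0, 0, -0.1], [0, 0, -0.1]], "rotation": [[0, 0, 0], [0, 0, 0], [0, 0, 0]], "claw": [0, 0, 0]}}

```text
time_s: 20.9
position: [0.4724, 0.089, 0.0991]
tool_rot: [[0.002, 0.453, 0.891], [-0.001, 0.891, -0.453], [-1.0, 0.001, 0.002]]
ft_force: [-5.3, -0.2, 12.5]
grip_width: 0.0002
```

Request:
{"fn": "play_rows", "kwargs": {"travel": [[0, 0, -0.14], [0, 0, -0.14]], "rotation": [[0, 0, 0], [0, 0, 0]], "claw": [0, 0]}}

```text
time_s: 21.07
position: [0.4724, 0.089, 0.0984]
tool_rot: [[0.004, 0.453, 0.892], [-0.001, 0.892, -0.453], [-1.0, 0.001, 0.004]]
ft_force: [-3.7, -1.0, 13.2]
grip_width: -0.0002
```

Request:
{"fn": "play_rows", "kwargs": {"travel": [[0, 0, -0.14], [0, 0, -0.14], [0, 0, -0.14]], "rotation": [[0, 0, 0], [0, 0, 0], [0, 0, 0]], "claw": [0, 0, 0]}}

```text
time_s: 21.32
position: [0.4724, 0.089, 0.0976]
tool_rot: [[0.007, 0.452, 0.892], [-0.002, 0.892, -0.452], [-1.0, 0.002, 0.007]]
ft_force: [-4.7, -0.3, 13.2]
grip_width: 0.0002
```

Request:
{"fn": "play_rows", "kwargs": {"travel": [[0, 0, -0.2], [0, 0, -0.2]], "rotation": [[0.002, 0.007, 0], [0, 0, 0]], "claw": [0, 0]}}

```text
time_s: 21.48
position: [0.4724, 0.089, 0.0959]
tool_rot: [[0.002, 0.452, 0.892], [-0.0, 0.892, -0.452], [-1.0, 0.001, 0.002]]
ft_force: [-5.0, 0.1, 13.4]
grip_width: -0.0001
```

Request:
{"fn": "play_rows", "kwargs": {"travel": [[0, 0, -0.15], [0, 0, -0.15]], "rotation": [[0, 0.002, 0], [0, 0, 0]], "claw": [0, 0]}}

```text
time_s: 21.65
position: [0.4724, 0.089, 0.095]
tool_rot: [[0.002, 0.452, 0.892], [-0.001, 0.892, -0.452], [-1.0, 0.0, 0.002]]
ft_force: [-3.6, -0.7, 14.2]
grip_width: -0.0002
```

Request:
{"fn": "play_rows", "kwargs": {"travel": [[0, 0, -0.15], [0, 0, -0.12]], "rotation": [[0, 0.002, 0], [0, 0, 0]], "claw": [0, 0]}}

```text
time_s: 21.82
position: [0.4724, 0.089, 0.0944]
tool_rot: [[0.002, 0.451, 0.892], [-0.001, 0.892, -0.451], [-1.0, -0.0, 0.002]]
ft_force: [-4.3, -1.1, 13.6]
grip_width: -0.0
```

Request:
{"fn": "play_rows", "kwargs": {"travel": [[0, 0, 0.2], [0, 0, 0], [0, 0, -0.05], [0, 0, -0.04], [0, 0, -0.04]], "rotation": [[0, 0.002, 0], [0, 0, 0], [0, 0, 0], [0, 0, 0], [0, 0, 0]], "claw": [0, 0, 0, 0, 0]}}

```text
time_s: 22.23
position: [0.4725, 0.089, 0.0955]
tool_rot: [[0.0, 0.451, 0.892], [-0.001, 0.892, -0.451], [-1.0, -0.001, 0.001]]
ft_force: [0.0, -0.3, 0.1]
grip_width: 0.0
```

Request:
{"fn": "play_rows", "kwargs": {"travel": [[0, 0, -0.04], [0, 0, -0.04]], "rotation": [[0, 0, 0], [0, 0, 0]], "claw": [0, 0]}}

```text
time_s: 22.4
position: [0.4725, 0.089, 0.0945]
tool_rot: [[0.0, 0.451, 0.892], [-0.001, 0.892, -0.451], [-1.0, -0.001, 0.001]]
ft_force: [-3.1, 0.4, 11.6]
grip_width: -0.0
```

Request:
{"fn": "play_rows", "kwargs": {"travel": [[0, 0, 1.5], [0, 0, 3.8], [0, 0, 3.8], [0, 0, 3.8], [0, 0, 3.8], [0, 0, 3.8], [0, 0, 3.8], [0, 0, 2], [0, 0, 0]], "rotation": [[0, 0, 0], [0, 0, 0], [0, 0, 0], [0, 0, 0], [0, 0, 0], [0, 0, 0], [0, 0, 0], [0, 0, 0], [0, 0, 0]], "claw": [0, 0, 0, 0, 0, 0, 0, 0, 0]}}

```text
time_s: 23.15
position: [0.4669, 0.0892, 0.3681]
tool_rot: [[-0.007, 0.452, 0.892], [-0.0, 0.892, -0.452], [-1.0, -0.004, -0.006]]
ft_force: [-0.2, -1.1, 0.3]
grip_width: 0.0001
```

```bash
python3 - <<'E'
from h import *
import cv2
for n in ("scene","top"): cv2.imwrite(f"pics/{n}1.png",env.get_image(n)[:,:,::-1])
# predicted outer free edge pixels for lid angles
c,s=np.cos(.2069),np.sin(.2069);R=np.array([[c,-s],[s,c]])
for th in (1.6,1.7,1.8):
    out=[]
    for x in(-.14,.14):
        for r,t in((.2,.026),(.2,0)):
            yz=np.array([.1-r*np.cos(th)+t*np.sin(th),.1+r*np.sin(th)+t*np.cos(th)])
            w=R@[x,yz[0]]+[.55,.0935];out.append([*w,yz[1]])
    print(th,proj("scene",out).round(0).tolist(),proj("top",out).round(0).tolist())
E
```

```text
1.6 [[339.0, 56.0], [331.0, 60.0], [420.0, 125.0], [411.0, 130.0]] [[234.0, 296.0], [247.0, 293.0], [208.0, 156.0], [220.0, 153.0]]
1.7 [[346.0, 55.0], [337.0, 58.0], [426.0, 122.0], [418.0, 127.0]] [[224.0, 298.0], [237.0, 295.0], [199.0, 159.0], [211.0, 156.0]]
1.8 [[352.0, 53.0], [344.0, 56.0], [432.0, 120.0], [424.0, 124.0]] [[215.0, 299.0], [227.0, 297.0], [190.0, 162.0], [202.0, 158.0]]
```

View pics/scene1.png

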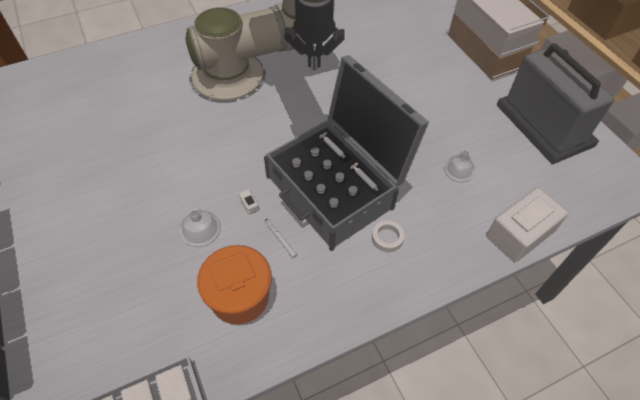

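Request:
{"fn": "play_rows", "kwargs": {"travel": [[0.65, 3.5, 0], [0.65, 3.5, 0], [0.65, 3.5, 0], [0.65, 3.5, 0], [0.65, 3.5, 0], [0.65, 3.5, 0], [0, 0, 0], [0, 0, -3], [0, 0, -3.5], [0, 0, -3], [0, 0, 0], [0, 0, 0]], "rotation": [[0, 0, 0], [0, 0, 0], [0, 0, 0], [0, 0, 0], [0, 0, 0], [0, 0, 0], [0, 0, 0], [0, 0, 0], [0, 0, 0], [0, 0, 0], [0, 0, 0], [0, 0, 0]], "claw": [0, 0, 0, 0, 0, 0, 0, 0, 0, 0, 0, 0]}}

```text
time_s: 24.25
position: [0.5005, 0.3078, 0.2403]
tool_rot: [[-0.053, 0.454, 0.89], [-0.012, 0.891, -0.455], [-0.999, -0.035, -0.042]]
ft_force: [0.4, -0.4, 0.8]
grip_width: -0.0
```

```bash
cat >> h.py <<'E'
def case(p):
    c,s=np.cos(.2069),np.sin(.2069)
    d=np.array(p[:2])-[.55,.0935]; return (np.array([c*d[0]+s*d[1],-s*d[0]+c*d[1],p[2]])*1000).round(1)
E
python3 - <<'E'
from h import *
import cv2
o=env.observe();print(o['position'],case(o['position']),o['ft_force'])
cv2.imwrite("pics/scene2.png",env.get_image("scene")[:,:,::-1])
E
```

```text
[0.50049006 0.30784651 0.24030405] [ -4.4 219.9 240.3] [ 0.39435393 -0.41900031  0.77556688]
```

View pics/scene2.png

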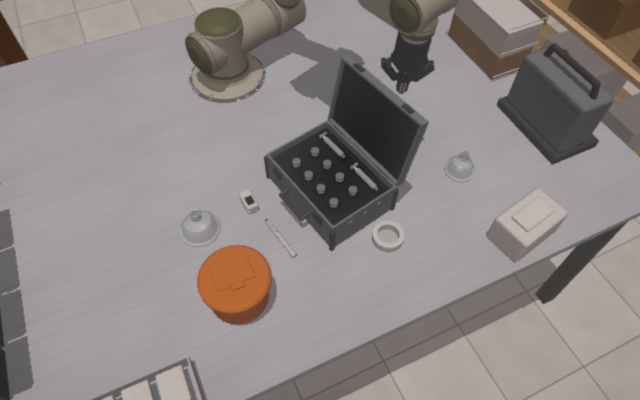

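Request:
{"fn": "play_rows", "kwargs": {"travel": [[0, 0, 2.8], [0, 0, 0], [0.31, -1.47, 0], [0.31, -1.47, 0], [0.2, -1, 0]], "rotation": [[0.012, -0.053, 0], [0, 0, 0], [0, 0, 0], [0, 0, 0], [0, 0, 0]], "claw": [0, 0, 0, 0, 0]}}

```text
time_s: 24.72
position: [0.5105, 0.2685, 0.2768]
tool_rot: [[0.012, 0.453, 0.891], [0.004, 0.891, -0.453], [-1.0, 0.008, 0.009]]
ft_force: [-0.6, 0.1, 0.4]
grip_width: -0.0
```

Request:
{"fn": "play_rows", "kwargs": {"travel": [[0.1, -0.5, 0], [0.1, -0.5, 0], [0.1, -0.5, 0]], "rotation": [[0, 0, 0], [0, 0, 0], [0, 0, 0]], "claw": [0, 0, 0]}}

```text
time_s: 24.97
position: [0.5139, 0.2534, 0.2807]
tool_rot: [[0.016, 0.453, 0.891], [0.009, 0.891, -0.453], [-1.0, 0.015, 0.01]]
ft_force: [-2.3, 5.5, 4.5]
grip_width: -0.0
```

Request:
{"fn": "play_rows", "kwargs": {"travel": [[0.2, -0.98, -0.3], [0.2, -0.98, -0.2], [0.2, -0.98, -0.1], [0.2, -0.98, 0], [0.2, -0.98, 0]], "rotation": [[-0.009, 0.016, 0], [0, 0, 0], [0, 0, 0], [0, 0, 0], [0, 0, 0]], "claw": [0, 0, 0, 0, 0]}}

```text
time_s: 25.38
position: [0.5244, 0.2056, 0.2791]
tool_rot: [[0.007, 0.449, 0.894], [0.007, 0.894, -0.449], [-1.0, 0.009, 0.003]]
ft_force: [-0.4, 4.1, 1.3]
grip_width: 0.0001
```

```bash
python3 - <<'E'
from h import *
import cv2
o=env.observe();print(o['position'],case(o['position']),o['ft_force'])
cv2.imwrite("pics/scene3.png",env.get_image("scene")[:,:,::-1])
E
```

```text
[0.52439739 0.20562007 0.27913233] [ -2.  115.  279.1] [-0.35281488  4.0775044   1.29551365]
```

View pics/scene3.png

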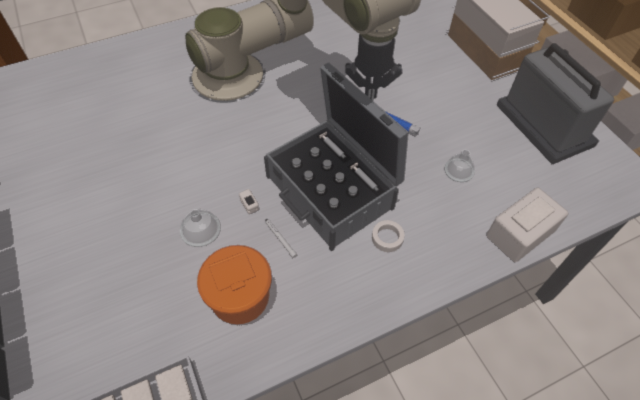

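Request:
{"fn": "play_rows", "kwargs": {"travel": [[0.22, -1.08, -0.1], [0.22, -1.08, -0.1], [0.22, -1.08, -0.15], [0.22, -1.08, -0.3], [0.22, -1.08, -0.35], [0.22, -1.08, -0.4]], "rotation": [[-0.007, 0.007, 0], [0, 0, 0], [0, 0, 0], [0, 0, 0], [0, 0, 0], [0, 0, 0]], "claw": [0, 0, 0, 0, 0, 0]}}

```text
time_s: 25.93
position: [0.5392, 0.1347, 0.2651]
tool_rot: [[0.002, 0.45, 0.893], [-0.0, 0.893, -0.45], [-1.0, 0.001, 0.002]]
ft_force: [0.5, 3.7, 1.0]
grip_width: 0.0002
```

```bash
python3 - <<'E'
from h import *
o=env.observe();print(o['position'],case(o['position']),o['ft_force'])
E
```

```text
[0.53921278 0.13471785 0.26514178] [ -2.1  42.6 265.1] [0.52227139 3.69118824 1.04100639]
```

Request:
{"fn": "play_rows", "kwargs": {"travel": [[0.2, -0.98, -0.55], [0.2, -0.98, -0.6], [0.2, -0.98, -0.6], [0.2, -0.98, -0.7], [0.19, -0.9, -0.8], [0.19, -0.9, -0.9]], "rotation": [[0, 0, 0], [0, 0, 0], [0, 0, 0], [0, 0, 0], [0, 0, 0], [0, 0, 0]], "claw": [0, 0, 0, 0, 0, 0]}}

```text
time_s: 26.43
position: [0.5523, 0.0701, 0.2194]
tool_rot: [[0.003, 0.451, 0.893], [-0.001, 0.893, -0.451], [-1.0, 0.001, 0.003]]
ft_force: [1.9, 3.8, -0.1]
grip_width: -0.0001
```

```bash
python3 - <<'E'
from h import *
import cv2
o=env.observe();print(o['position'],case(o['position']),o['ft_force'])
cv2.imwrite("pics/scene4.png",env.get_image("scene")[:,:,::-1])
E
```

```text
[0.55233618 0.07010408 0.21944911] [ -2.5 -23.4 219.4] [ 1.86251768  3.82519843 -0.08986763]
```

View pics/scene4.png

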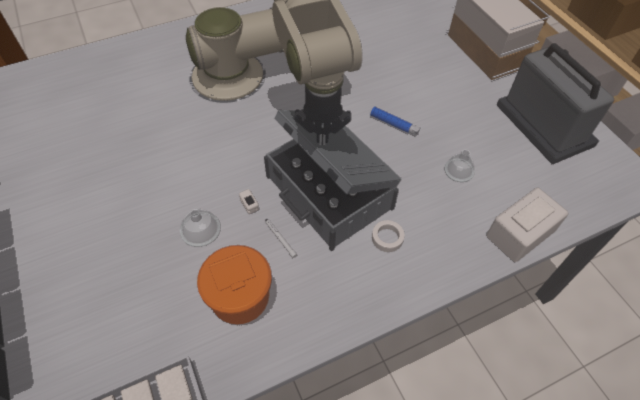

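Request:
{"fn": "play_rows", "kwargs": {"travel": [[0.12, -0.6, -1.1], [0.12, -0.6, -1.1], [0.1, -0.5, -1.1], [0.1, -0.5, -1.2], [0.06, -0.3, -1.2]], "rotation": [[0, 0, 0], [0, 0, 0], [0, 0, 0], [0, 0, 0], [0, 0, 0]], "claw": [0, 0, 0, 0, 0]}}

```text
time_s: 26.9
position: [0.5584, 0.038, 0.1588]
tool_rot: [[0.004, 0.453, 0.891], [-0.009, 0.891, -0.453], [-1.0, -0.006, 0.007]]
ft_force: [0.4, -1.0, 2.8]
grip_width: -0.0004
```

```bash
python3 - <<'E'
from h import *
import cv2
o=env.observe();print(o['position'],case(o['position']),o['ft_force'])
cv2.imwrite("pics/scene5.png",env.get_image("scene")[:,:,::-1])
E
```

```text
[0.55844383 0.03802504 0.15876558] [ -3.1 -56.  158.8] [ 0.40998565 -1.03241488  2.80515443]
```

View pics/scene5.png

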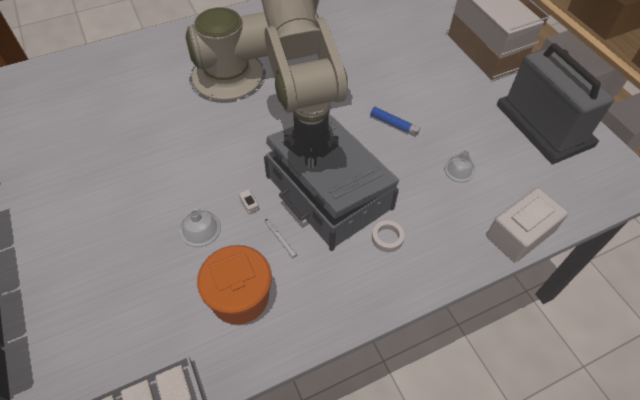

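Request:
{"fn": "play_rows", "kwargs": {"travel": [[0.06, -0.3, -0.8], [0.06, -0.3, -0.8], [0.04, -0.2, -0.6], [0, 0, -0.4], [0, 0, -0.2], [0, 0, -0.2]], "rotation": [[0.006, 0.004, 0], [0, 0, 0], [0, 0, 0], [0, 0, 0], [0, 0, 0], [0, 0, 0]], "claw": [0, 0, 0, 0, 0, 0]}}

```text
time_s: 27.45
position: [0.5592, 0.0285, 0.1258]
tool_rot: [[-0.005, 0.454, 0.891], [-0.003, 0.891, -0.454], [-1.0, -0.005, -0.003]]
ft_force: [-13.0, 2.1, 37.1]
grip_width: 0.0
```

Request:
{"fn": "play_rows", "kwargs": {"travel": [[0, 0, -0.15], [0, 0, -0.15], [0, 0, -0.15]], "rotation": [[0, 0, 0], [0, 0, 0], [0, 0, 0]], "claw": [0, 0, 0]}}

```text
time_s: 27.7
position: [0.5591, 0.0285, 0.126]
tool_rot: [[-0.001, 0.453, 0.892], [-0.005, 0.892, -0.453], [-1.0, -0.005, 0.001]]
ft_force: [-3.3, 0.4, 11.5]
grip_width: -0.0
```

Request:
{"fn": "play_rows", "kwargs": {"travel": [[0, 0, 0.5], [0, 0, 3], [0, 0, 3], [0, 0, 3], [0, 0, 3], [0, 0, 0], [0, 0, 0]], "rotation": [[0, 0, 0], [0, 0, 0], [0, 0, 0], [0, 0, 0], [0, 0, 0], [0, 0, 0], [0, 0, 0]], "claw": [0, 0, 0, 0, 0, 0, 0]}}

```text
time_s: 28.28
position: [0.5566, 0.0295, 0.2571]
tool_rot: [[-0.004, 0.451, 0.892], [-0.006, 0.892, -0.451], [-1.0, -0.007, -0.001]]
ft_force: [0.1, 0.4, -1.1]
grip_width: 0.0003
```

```bash
python3 - <<'E'
from h import *
import cv2
o=env.observe();print(o['time_s'],o['position'],o['ft_force'])
for n in ("scene","top"): cv2.imwrite(f"pics/{n}6.png",env.get_image(n)[:,:,::-1])
E
```

```text
28.2833 [0.55664147 0.0294606  0.2570521 ] [ 0.1475406   0.3717453  -1.13304251]
```

View pics/scene6.png

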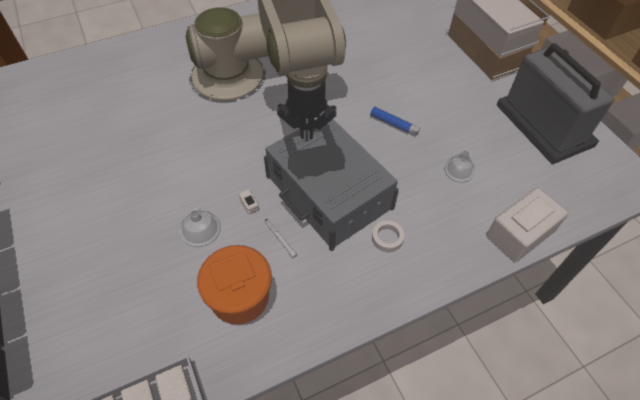

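View pics/top6.png

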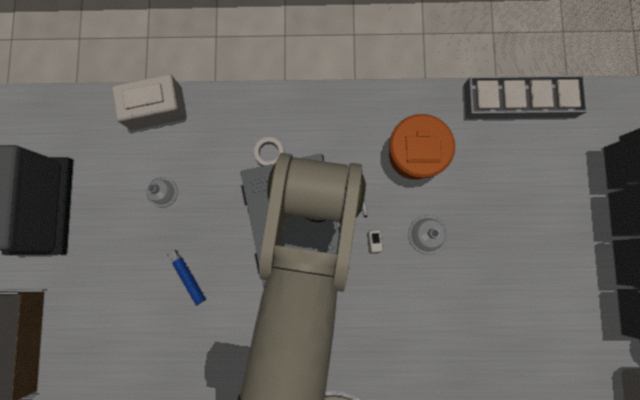

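Both views show the lid shut flat, the bystanders where they were, and the gripper about 13 cm clear of the lid. I'm handing the job in.

```bash
python3 -c "
from rig import env
print(env.close_job())"
```

```text
the job is handed in; nothing more can be done
None
```

The proud vial was in hole 5. I pressed it level, shut the lid and handed the job in at about 28 s of the 64 s allowed. `env.close_job()` gives no verdict, so whether it passed is not confirmed.

- **Finding it:** Holes 1 and 2 touched at 94.1 to 94.2 mm. For holes 3, 4, 6, 7 and 8 I only went down to 95 to 97 mm and met nothing, so they are not proud, but I did not measure their exact heights. Hole 5 touched at 99.3 mm, about 5 mm higher.
- **Pressing it:** I slid it down at 13 to 14 N. A second touch met it at 94.5 mm, within about 0.5 mm of its neighbours.
- **Shutting the lid:** The fingertip met a hard stop at 126 mm, which is the height of the shut lid's outer face. The last pictures show the lid flat, nothing else on the counter visibly moved, and the gripper about 13 cm clear with no contact force.

**Less certain points:**
- **Hole 1:** The first touch there reached 14 N, close to the slip limit. A second touch found the same height, but I can't rule out a small slide during the first.
- **Lid force:** The push on the lid read 37 N for a moment as it met the rim. It was through the fingertips and below the limits given.

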